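# Put the condiments back in the seats they fit

### The job

After wiping down, the honey jar, the pepper mill and the salt shaker were put back in the wrong seats of the condiment carrier, so the honey jar stands proud on a hole too small for it and the other two rattle about. Rearrange them so that each stands upright, all the way down, in the round seat made for its size: honey jar in the largest, pepper mill in the medium, salt shaker in the smallest; park one on the free worktop meanwhile. Keep them upright, set them down without dropping them, and leave the mug, the timer and the spice jar where they are.

Things in the scene. Friction and masses are not known exactly. Their poses are not given: they have to be found in the camera images.
- honey: Honey jar standing on the carrier, clear glass with a grey screw lid, the widest of the three condiments: 102 mm tall; the six-sided glass body is 64 mm wide along its own x and 72 mm along its own y; the lid is 66 mm across and takes up the top 11 mm. Loose, 0.35 to 0.6 kg. Origin at the centre of its underside, z up.
- mill: Wooden pepper mill, the tallest of the three: 160 mm tall, round; foot 58 mm across, a waist, and a rounded head 50 mm across between 116 and 149 mm above the foot, with a 12 mm metal knob on top. The head does not turn. Loose, 0.13 to 0.25 kg. Origin at the centre of its underside, z up.
- salt: Salt shaker, the smallest of the three: round, 90 mm tall; foot 38 mm across, bulging to 44 mm at 30 mm height, narrowing to 34 mm at the grey domed cap that starts 66 mm up. Loose, 0.07 to 0.14 kg. Origin at the centre of its underside, z up.
- large_seat: Light wooden block 100 x 100 x 26 mm, fixed in the carrier, with the largest round seat in its top: 88 mm across, 14 mm deep, flat cork-coloured floor. Origin at the centre of the block's underside; seat floor 12 mm above it, block top 26 mm above it; z up, y along the row of seats. Made for the honey jar.
- medium_seat: The like block with the medium round seat: 69 mm across, 14 mm deep, floor 12 mm and block top 26 mm above its origin (centre of the underside). Made for the pepper mill.
- small_seat: The like block with the smallest round seat: 56 mm across, 14 mm deep, floor 12 mm and block top 26 mm above its origin (centre of the underside). Made for the salt shaker.
- carrier: Fixed wooden tray, 330 mm long (its y), 116 mm wide (its x), holding the three blocks in a row 103 mm apart, in any order, undersides 8 mm above the worktop. Side walls 24 mm high; steel grip bars at the ends reach 70 mm. Origin at the centre of its underside, z = 0. Beside it the worktop from x = 0.43 to 0.61, y = -0.40 to 0.40 is free but for mug, timer and spice jar.
- mug: Cream mug with a handle, 86 mm tall, 83 mm across, 115 mm with its handle. A bystander: must stay. Origin at the centre of its footprint including the handle, on its underside.
- timer: Wind-up kitchen timer, a red and white drum 64 mm across and 54 mm tall. A bystander: must stay. Origin at the centre of its underside.
- spice: Spice jar with a black cap, 41 mm across and 105 mm tall, standing alone near the carrier. A bystander: must stay. Origin at the centre of its underside.

How it is judged:
At the end, for the whole second after the job is handed in: The honey jar stands in the large seat (within 15 mm of its centre), the pepper mill in the medium seat and the salt shaker in the small seat (within 12 mm), each with its underside less than 4 mm above the seat floor, upright within 7 degrees, at rest and released (horizontal distance between honey and large_seat below 0.015 m and z of honey in the frame of large_seat below 0.016 m and angle between each of honey, mill, salt's own z axis and vertical below 0.12 rad and linear speed of each of honey, mill, salt below 0.02 m/s and horizontal distance between mill and medium_seat below 0.012 m and z of mill in the frame of medium_seat below 0.016 m and horizontal distance between salt and small_seat below 0.012 m and z of salt in the frame of small_seat below 0.016 m); the robot touches nothing.
It fails at once if a condiment is dropped: let go in the air with its underside over 50 mm above the worktop (30 mm above the seat floors) ((height (world z) of honey above 0.05 m and contact force between the fingers and honey below 0.1 N) or (height (world z) of mill above 0.05 m and contact force between the fingers and mill below 0.1 N) or (height (world z) of salt above 0.05 m and contact force between the fingers and salt below 0.1 N)).
It fails at once if a condiment is tipped by more than 35 degrees (angle between any of honey, mill, salt's own z axis and vertical above 0.6 rad).
It fails at once if the mug, the timer or the spice jar is shifted by more than 30 mm (distance of any of mug, timer, spice from where it was at the start of the episode above 0.03 m).
It also fails if it takes over 115 s, if anything falls off the work surface, if the arm or the gripper's body presses on something with over 40 N, if the wrist force passes 120 N, or if a joint passes its speed limit or range.

### The arm

A 6-joint arm with a two-finger parallel gripper is mounted at the origin on a cart in front of the work surface, level with it; the furniture and walls round the work are solid. World frame = base frame: x ahead of the robot, y to its left, z up, the work surface at z = 0. Lengths are in m, angles in rad, forces in N, time in s.
With the tool pointing down it reaches from about 0.425 to 1.125 m from the base axis. Payload 14.9 kg.
Tool frame: the origin (TCP) lies on the centre line of the jaws, within the pads' length; the fingertips stand 11 mm ahead of it and the grasp point (between the pads) lies 8 mm behind it (ctrl.tip_reach is the distance from the TCP to the fingertips, in m); x points along the fingers, z is the direction in which the jaws open and shut, and the axes are right-handed (so a half turn about x gives the same grasp; the last joint's range is limited). The gripper opens to 91 mm and grips with 3 to 60 N. Pads are 32 mm wide; open, the fingers measure 118 mm over their backs; the gripper's body (76 mm by 178 mm) begins 60 mm behind the grasp point.
Start: joints at [-1.171, 0.379, 1.734, -0, 1.028, -0.033], TCP at [0.294, -0.635, 0.225] pointing down, gripper open.
Joint ranges: [-2.77, 2.77], [-0.74, 2.19], [0, 2.66], [-1.06, 4.2], [0.31, 2.87], [-3.08, 3.08]. Speed limits (rad/s): [1.89, 1.89, 2.39, 3.14, 3.14, 3.14].

### API

Orientations are given as a 3x3 rotation matrix whose columns are the frame's x, y, z axes.
In Python, from workcell import observe, read_camera, camera_model, hand_in, outline_of, pinpoint, ctrl gives the robot as it stands.
- The arm moves only by the shell command python3 -m inch 'ROWS'. ROWS is JSON, a list of rows, each a list of 7 numbers: the shift along the world's x, y, z in mm, then the turn, a rotation vector about the world's x, y, z in degrees, then the gripper command: -1 is shut, 1 is fully open, values between are in proportion. A call has 1 to 10 rows; each row is the pose to reach, as a shift and turn from the pose commanded when the call began; what a row does not reach only later rows make up. A row lasts 1/8 s, in which the tool goes at most 62.5 mm and 10.7 degrees, less where a joint would pass 70% of its speed; a pose out of reach is approached as far as the arm can. A call with a gripper value outside its range is refused whole. The fingers move at their own pace and stop on an object; the grip force is fixed at half the most. Time passes only in rows, so rows that repeat a pose let the fingers close. It gives the time, the measured TCP pose, the force and the opening at its end, in the units of the state.
- observe(): the state, without advancing time (a new reading comes with each control period).
- read_camera(name): name is "scene" or "top"; returns (picture, depth): 384x512x3 uint8, red, green, blue; 384x512 float32, m along the optical axis (not along the pixel's ray), 0 where there is no reading.
- camera_model(name): a dict with "intrinsics" (3x3 intrinsics, pixels), "extrinsics" (4x4, takes a point from world to camera coordinates). Camera axes: x right, y up, looking along -z (the intrinsics and any distortion apply to the point x, -y, -z); pixel columns grow to the right and rows downward; lengths in m; the calibration is good to about 2 mm. A picture is of the moment at which its call begins. camera_model takes no time and is no camera call.
- hand_in(): hands the job in, once; it reports no verdict.
Trained networks look in the newest picture that a camera, given by its name, has taken for a name from the list of things; names that differ only in an ending like _2 or _b are one class to them, and where a whole thing is asked for, a point or a joint stands for the part that bears it (a point fixed in the world has none). Each returns a list of dicts, best first, with "p" (0 to 1); they miss things now and then, are a little off and sometimes report something else, mostly with a low value. They report only what shows in the picture. A call takes as long as a camera call.
- outline_of(camera, target): "pixels" (384x512 bool, what is visible of it) and "xy" ([column, row] in pixels, amid what is visible of it).
- pinpoint(camera, target): "xy" ([column, row] in pixels: a listed point, or the origin of a listed thing).
The state is a dict: "time": time; "joints": joint angles; "dq": joint speeds; "effort": joint torques, N m; "tool_pos": TCP position; "orientation": TCP orientation; "force": force on the tool from outside, world axes, zero at the start; "ft_torque": the same for the moment, N m; "finger_gap": opening from 0.0 (shut) to 1.0 (fully open).
Only numpy, scipy, OpenCV 4.12 (cv2) and the standard library are available. Lean on these libraries where they do the work, as an engineer would, in place of code of your own. Each camera call takes 0.05 s, during which the arm holds its last target. There are 200 camera calls.

## Working session

There is one attempt and no reset: what is moved stays moved. The work goes in short steps, Python scripts to look and compute and a shell command to move; the robot and the scene stay as the last step left them, time stands still between calls to the robot, and variables do not carry over. Pictures are saved under pics/ and viewed, about 12 in all and at most 16, crops included, and the job is handed in when it is done.

```bash
mkdir -p pics; ls; cat > h.py <<'E'
import numpy as np, cv2
from workcell import *
def w2p(cam,P):
    m=camera_model(cam);E=np.array(m["extrinsics"]);K=np.array(m["intrinsics"])
    c=(E@np.r_[P,1])[:3]; q=K@np.array([c[0],-c[1],-c[2]]); return q[:2]/q[2]
def cloud(cam,depth):
    m=camera_model(cam);E=np.array(m["extrinsics"]);K=np.array(m["intrinsics"])
    v,u=np.mgrid[:384,:512]; r=np.linalg.inv(K)@np.stack([u.ravel(),v.ravel(),np.ones(u.size)])
    p=r*depth.ravel(); p=np.stack([p[0],-p[1],-p[2],np.ones(u.size)])
    return (np.linalg.inv(E)@p)[:3].T.reshape(384,512,3)
def ray(cam,xy,z):
    m=camera_model(cam);E=np.linalg.inv(np.array(m["extrinsics"]));K=np.array(m["intrinsics"])
    r=np.linalg.inv(K)@np.r_[xy,1]; d=E[:3,:3]@np.array([r[0],-r[1],-r[2]]); o=E[:3,3]
    return o+d*(z-o[2])/d[2]
E
cat > a.py <<'E'
from h import *
ims=[]
for c in("scene","top"):
    im,d=read_camera(c); ims.append(im); C=cloud(c,d)
    m=camera_model(c);print(c,{k:v for k,v in m.items() if k not in("intrinsics","extrinsics")},np.linalg.inv(np.array(m["extrinsics"]))[:3,3].round(3))
    for t in "honey mill salt large_seat medium_seat small_seat carrier mug timer spice".split():
        o=outline_of(c,t);p=pinpoint(c,t)
        for k in o[:2]:
            q=C[k["pixels"]&(d>0)]
            if len(q): print(t,"p%.2f"%k["p"],np.round(k["xy"]),len(q),"min",np.percentile(q,3,0).round(3),"max",np.percentile(q,97,0).round(3))
        for k in p[:2]: print("   pin","p%.2f"%k["p"],np.round(k["xy"],1),"z0:",ray(c,k["xy"],0.0).round(3),"z.02",ray(c,k["xy"],0.02).round(3))
    np.save(c+".npy",C)
    cv2.imwrite(f"pics/{c}0.png",cv2.resize(im[:,:,::-1],(768,576)))
print(observe()["time"])
E
python3 a.py
```

```text
pics
scene {} [-0.911  0.05   0.821]
large_seat p0.54 [224. 221.] 59 min [0.425 0.102 0.017] max [0.485 0.125 0.036]
   pin p0.46 [234.8 217.1] z0: [0.51  0.082 0.   ] z.02 [0.476 0.081 0.02 ]
carrier p0.68 [220. 227.] 118 min [0.417 0.102 0.001] max [0.49  0.135 0.059]
carrier p0.54 [142. 196.] 383 min [ 0.527  0.384 -0.002] max [0.62  0.42  0.105]
timer p0.58 [346. 204.] 272 min [ 0.543 -0.338  0.   ] max [ 0.585 -0.283  0.05 ]
   pin p0.63 [345.3 209.5] z0: [ 0.575 -0.305  0.   ] z.02 [ 0.539 -0.297  0.02 ]
spice p0.82 [141. 196.] 393 min [ 0.527  0.384 -0.002] max [0.67  0.422 0.105]
   pin p0.72 [141.4 212.2] z0: [0.534 0.405 0.   ] z.02 [0.499 0.396 0.02 ]
top {} [0.356 0.03  1.193]
honey p0.92 [280. 224.] 593 min [ 0.454 -0.055  0.064] max [0.512 0.002 0.138]
   pin p0.72 [259.  166.9] z0: [0.656 0.017 0.   ] z.02 [0.651 0.017 0.02 ]
   pin p0.58 [278.9 224.3] z0: [ 0.488 -0.035  0.   ] z.02 [ 0.486 -0.034  0.02 ]
mill p0.76 [239. 222.] 411 min [0.458 0.045 0.034] max [0.501 0.09  0.177]
   pin p0.93 [239.8 225.8] z0: [0.487 0.075 0.   ] z.02 [0.484 0.074 0.02 ]
salt p0.70 [31
[... 986 characters left out ...]
166.2] z0: [0.658 0.019 0.   ] z.02 [0.653 0.019 0.02 ]
   pin p0.58 [307.6 219.2] z0: [ 0.501 -0.116  0.   ] z.02 [ 0.498 -0.114  0.02 ]
timer p0.61 [377. 189.] 432 min [ 0.548 -0.335  0.014] max [ 0.601 -0.282  0.053]
timer p0.53 [255. 163.] 843 min [ 0.609 -0.011  0.024] max [0.689 0.067 0.086]
   pin p0.87 [371.5 190.4] z0: [ 0.579 -0.302  0.   ] z.02 [ 0.575 -0.297  0.02 ]
spice p0.84 [118. 203.] 379 min [0.53  0.384 0.005] max [0.566 0.42  0.107]
spice p0.15 [311. 220.] 233 min [ 0.476 -0.141  0.03 ] max [ 0.509 -0.105  0.11 ]
   pin p0.65 [279.7 224.1] z0: [ 0.489 -0.037  0.   ] z.02 [ 0.486 -0.036  0.02 ]
   pin p0.59 [127.4 205.7] z0: [0.552 0.393 0.   ] z.02 [0.548 0.387 0.02 ]
2.1
```

View pics/top0.png

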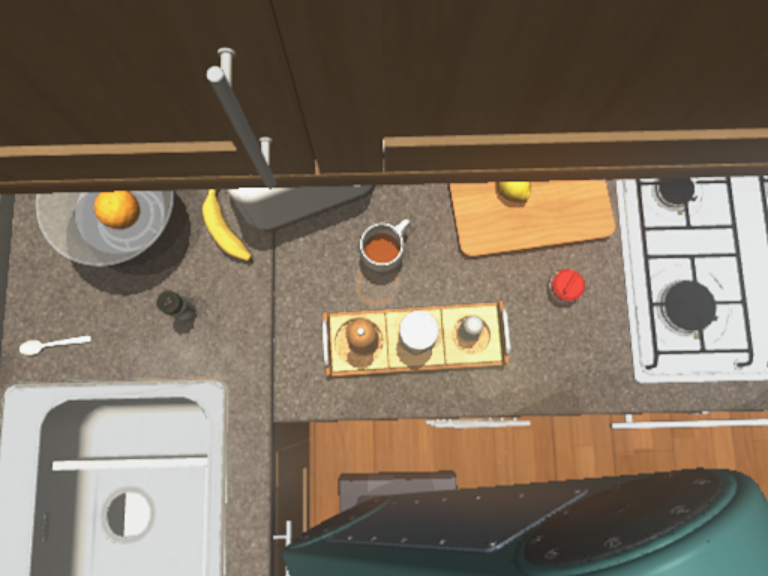

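View pics/scene0.png

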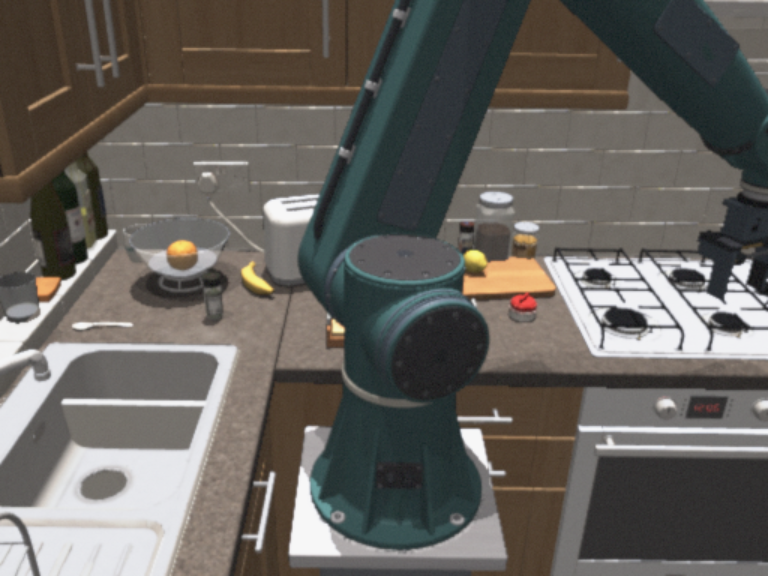

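```bash
python3 - <<'E'
from h import *
im=cv2.imread("pics/top0.png")
c=im[280:400,300:540]; cv2.imwrite("pics/crop0.png",cv2.resize(c,(800,400),interpolation=cv2.INTER_CUBIC))
C=np.load("top.npy").reshape(-1,3); Z=C[:,2]
def rg(n,y0,y1,z0,z1,x0=.4,x1=.58):
    q=C[(C[:,1]>y0)&(C[:,1]<y1)&(C[:,0]>x0)&(C[:,0]<x1)&(Z>z0)&(Z<z1)]
    if len(q): 
        (cx,cy),r=cv2.minEnclosingCircle(q[:,:2].astype(np.float32)); print(n,len(q),"min",q.min(0).round(4),"max",q.max(0).round(4),"med",np.median(q,0).round(4),"circ",round(cx,4),round(cy,4),round(r,4))
    return q
rg("lid",-.08,.03,.12,.16); rg("mill",.03,.12,.145,.165); rg("knob",.03,.12,.17,.2);rg("salt",-.18,-.08,.085,.12); rg("saltbody",-.18,-.08,.045,.12)
rg("blktopL",.03,.13,.03,.038);rg("blktopS",-.075,.028,.03,.038);rg("blktopM",-.18,-.078,.03,.038)
rg("floorL",.03,.13,.016,.024,.44,.53);rg("floorM",-.18,-.08,.016,.024,.44,.53);rg("wall",-.3,.3,.045,.08,.4,.58)
print(observe()["orientation"])
E
```

```text
lid 539 min [ 0.4538 -0.0588  0.1221] max [0.5171 0.0043 0.1392] med [ 0.4859 -0.0277  0.1341] circ 0.4866 -0.0278 0.0334
mill 229 min [0.4572 0.044  0.1471] max [0.5045 0.0933 0.165 ] med [0.478  0.0689 0.1591] circ 0.4818 0.0686 0.0251
knob 21 min [0.4697 0.0629 0.1718] max [0.4862 0.0723 0.1816] med [0.4809 0.0675 0.1774] circ 0.4777 0.0677 0.0084
salt 141 min [ 0.4808 -0.1402  0.0893] max [ 0.5125 -0.1079  0.1123] med [ 0.4956 -0.1226  0.1045] circ 0.4972 -0.1246 0.0172
saltbody 228 min [ 0.4748 -0.1424  0.0457] max [ 0.5127 -0.1032  0.1123] med [ 0.4925 -0.1198  0.0995] circ 0.494 -0.1232 0.0211
blktopL 471 min [0.4286 0.03   0.03  ] max [0.5314 0.1279 0.038 ] med [0.4727 0.0851 0.0332] circ 0.48 0.077 0.0685
blktopS 664 min [ 0.4319 -0.0748  0.03  ] max [0.5347 0.028  0.038 ] med [ 0.4619 -0.0073  0.0332] circ 0.4834 -0.0216 0.0711
blktopM 751 min [ 0.4356 -0.1797  0.03  ] max [ 0.5425 -0.0781  0.0377] med [ 0.4846 -0.1278  0.0331] circ 0.4891 -0.131 0.0718
floorL 321 min [0.44   0.0349 0.016 ] max [0.5229 0.1296 0.0239] med [0.4654 0.0937 0.0195] circ 0.4721 0.0848 0.0544
floorM 221 min [ 0.4564 -0.1798  0.016 ] max [ 0.5209 -0.08    0.024 ] med [ 0.4759 -0.1321  0.0197] circ 0.486 -0.1299 0.0573
wall 397 min [ 0.4234 -0.2979  0.0451] max [0.5629 0.1388 0.08  ] med [ 0.4775 -0.1046  0.0663] circ 0.4927 -0.0825 0.2262
[[ 1.66527027e-05  9.07786759e-01  4.19431998e-01]
 [-2.56426732e-05  4.19431998e-01 -9.07786758e-01]
 [-1.00000000e+00  4.36174533e-06  3.02627556e-05]]
```

View pics/crop0.png

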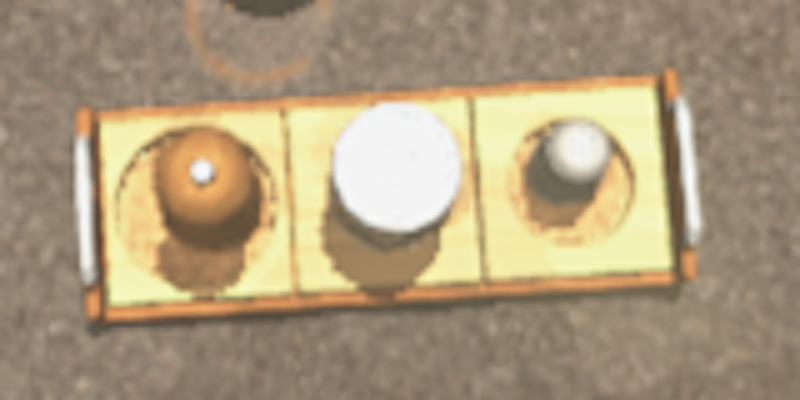

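```bash
python3 - <<'E'
from h import *
# carrier centre & yaw from block tops: fit rectangle
C=np.load("top.npy").reshape(-1,3)
q=C[(C[:,2]>.029)&(C[:,2]<.04)&(C[:,0]>.41)&(C[:,0]<.57)&(abs(C[:,1]+.025)<.17)]
r=cv2.minAreaRect(q[:,:2].astype(np.float32)*1000);print(r)
# robust: edges in rotated frame
for a in np.radians(np.arange(-4,5)):
    u=np.array([np.sin(a),np.cos(a)]);n=np.array([np.cos(a),-np.sin(a)])
    A=q[:,:2]@u;B=q[:,:2]@n
    print(round(np.degrees(a)),np.percentile(A,[1,99]).round(4),np.percentile(B,[1,99]).round(4),np.ptp(np.percentile(B,[1,99])).round(4))
E
```

```text
((481.7704162597656, -27.085433959960938), (115.00457000732422, 318.0159912109375), 2.888824224472046)
-4 [-0.2153  0.095 ] [0.4286 0.5323] 0.1037
-3 [-0.2071  0.1026] [0.4313 0.5319] 0.1006
-2 [-0.1987  0.1106] [0.4326 0.5321] 0.0995
-1 [-0.1901  0.1192] [0.432  0.5341] 0.1021
0 [-0.1816  0.1279] [0.4308 0.5363] 0.1055
1 [-0.1729  0.1367] [0.4295 0.5381] 0.1086
2 [-0.164   0.1456] [0.4277 0.5403] 0.1127
3 [-0.1556  0.1542] [0.4257 0.5428] 0.1171
4 [-0.1474  0.1625] [0.4234 0.5452] 0.1218
```

The carrier lies along y with a yaw of about -2.5°. The mill is in the large seat (.479,.076), the honey jar is on the small one (.483,-.027), and the salt is in the medium one (.4875,-.130). I'll move the mill first.

```bash
python3 -m inch '[[187,703,40,0,0,65,1],[187,703,40,0,0,65,1],[187,703,40,0,0,65,1],[187,703,40,0,0,65,1],[187,703,40,0,0,65,1],[187,703,40,0,0,65,1],[187,703,40,0,0,65,1],[187,703,40,0,0,65,1],[187,703,40,0,0,65,1],[187,703,40,0,0,65,1]]'
```

```text
time: 3.35
tool_pos: [0.4543, -0.0304, 0.2598]
orientation: [[0.001, 0.004, 1.0], [-0.0, 1.0, -0.004], [-1.0, -0.0, 0.001]]
force: [1.2, -0.5, 0.3]
finger_gap: 1.0
```

```bash
python3 -m inch '[[27,99,0,0,0,0,1],[27,99,0,0,0,0,1],[27,99,0,0,0,0,1],[27,99,0,0,0,0,1]]'
```

```text
time: 3.85
tool_pos: [0.4808, 0.0663, 0.2592]
orientation: [[-0.0, 0.003, 1.0], [-0.0, 1.0, -0.003], [-1.0, -0.0, -0.0]]
force: [0.7, -0.6, 0.6]
finger_gap: 0.999
```

```bash
python3 -m inch '[[0,2,-60,0,0,0,1],[0,2,-115,0,0,0,1],[0,2,-115,0,0,0,1],[0,2,-115,0,0,0,1],[0,2,-115,0,0,0,-1],[0,2,-115,0,0,0,-1],[0,2,-115,0,0,0,-1],[0,2,-115,0,0,0,-1],[0,2,-115,0,0,0,-1],[0,2,-115,0,0,0,-1]]'
```

```text
time: 5.1
tool_pos: [0.4813, 0.0686, 0.1444]
orientation: [[0.001, 0.004, 1.0], [0.0, 1.0, -0.004], [-1.0, 0.0, 0.001]]
force: [1.0, 0.0, 0.9]
finger_gap: 0.51
```

```bash
python3 -m inch '[[0,0,0,0,0,0,-1],[0,0,0,0,0,0,-1],[0,0,20,0,0,0,-1],[0,0,50,0,0,0,-1],[0,0,80,0,0,0,-1],[0,0,80,0,0,0,-1],[0,0,80,0,0,0,-1]]'
python3 - <<'E'
from h import *
for c in("top","scene"):
    im,d=read_camera(c);C=cloud(c,d);np.save(c+".npy",C)
    cv2.imwrite(f"pics/{c}1.png",cv2.resize(im[:,:,::-1],(768,576)))
print(observe()["force"])
E
```

```text
time: 5.98
tool_pos: [0.4803, 0.0685, 0.2231]
orientation: [[-0.001, 0.004, 1.0], [-0.0, 1.0, -0.004], [-1.0, -0.0, -0.001]]
force: [-0.4, 0.7, -2.4]
finger_gap: 0.514
[-0.17669499  1.21608784 -2.08057033]
```

View pics/top1.png

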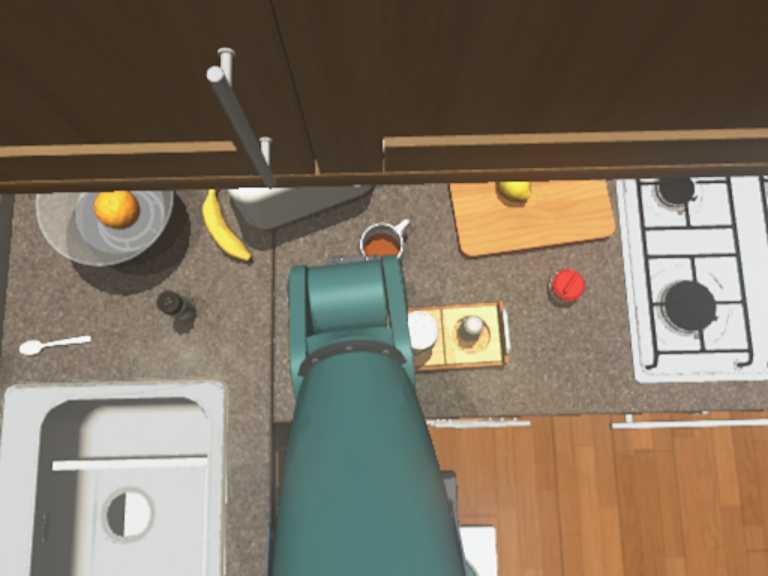

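The mill is held: the wrist force is about -2.4 N and the gap is steady. The honey jar (420,332) and the salt (473,327) have not moved. Next I'll park the mill.

```bash
python3 -m inch '[[20,172,0,0,0,0,-1],[20,172,0,0,0,0,-1],[20,172,0,0,0,0,-1],[20,172,0,0,0,0,-1],[20,172,-40,0,0,0,-1],[20,172,-75,0,0,0,-1],[20,172,-92,0,0,0,-1],[20,172,-95,0,0,0,-1],[20,172,-96,0,0,0,-1],[20,172,-96,0,0,0,-1]]'
```

```text
time: 7.32
tool_pos: [0.5016, 0.2408, 0.1293]
orientation: [[0.001, 0.004, 1.0], [0.001, 1.0, -0.004], [-1.0, 0.001, 0.001]]
force: [-0.5, -0.3, -1.6]
finger_gap: 0.512
```

```bash
python3 -m inch '[[0,0,-2,0,0,0,-1],[0,0,-3,0,0,0,-1],[0,0,-4,0,0,0,-1],[0,0,-4,0,0,0,-1]]'; python3 -m inch '[[0,0,-1,0,0,0,-1],[0,0,-1,0,0,0,-1]]'
```

```text
time: 7.82
tool_pos: [0.5011, 0.2407, 0.1244]
orientation: [[0.0, 0.004, 1.0], [0.0, 1.0, -0.004], [-1.0, 0.0, 0.0]]
force: [-0.4, 0.1, 0.2]
finger_gap: 0.511
time: 8.07
tool_pos: [0.5016, 0.2409, 0.1241]
orientation: [[0.001, 0.004, 1.0], [0.0, 1.0, -0.004], [-1.0, 0.0, 0.001]]
force: [-1.2, -1.3, 11.1]
finger_gap: 0.515
```

```bash
python3 -m inch '[[0,0,0,0,0,0,1],[0,0,0,0,0,0,1],[0,0,0,0,0,0,1],[0,0,0,0,0,0,1],[0,0,50,0,0,0,1],[0,0,105,0,0,0,1],[0,0,105,0,0,0,1]]'; python3 -m inch '[[-15,-269,0,0,0,0,1],[-15,-269,0,0,0,0,1],[-15,-269,0,0,0,0,1],[-15,-269,0,0,0,0,1],[-15,-269,0,0,0,0,1],[-15,-269,0,0,0,0,1],[-15,-269,0,0,0,0,1]]'
python3 - <<'E'
from h import *
im,d=read_camera("top");C=cloud("top",d);np.save("top.npy",C)
cv2.imwrite("pics/top2.png",cv2.resize(im[:,:,::-1],(768,576)))
q=C.reshape(-1,3);
for n,y0,y1,z0,z1 in(("mill",.17,.3,.11,.155),("Lfloor",.02,.13,.014,.024)):
    s=q[(q[:,1]>y0)&(q[:,1]<y1)&(q[:,0]>.42)&(q[:,0]<.58)&(q[:,2]>z0)&(q[:,2]<z1)]
    if len(s):print(n,len(s),cv2.minEnclosingCircle(s[:,:2].astype(np.float32)),s.min(0),s.max(0))
E
```

```text
time: 8.95
tool_pos: [0.503, 0.2415, 0.2323]
orientation: [[0.006, 0.003, 1.0], [0.003, 1.0, -0.003], [-1.0, 0.003, 0.006]]
force: [-0.2, 0.7, -0.5]
finger_gap: 0.999
time: 9.82
tool_pos: [0.4858, -0.0277, 0.2277]
orientation: [[-0.001, 0.003, 1.0], [0.0, 1.0, -0.003], [-1.0, 0.0, -0.001]]
force: [-0.4, 0.3, 0.4]
finger_gap: 1.002
mill 308 ((0.5009308457374573, 0.24013946950435638), 0.025348886847496033) [0.47576553 0.21504937 0.11045685] [0.52428129 0.26226207 0.15499481]
Lfloor 795 ((0.47907236218452454, 0.08851561695337296), 0.07032159715890884) [0.42095811 0.04771388 0.01405523] [0.53754806 0.12968507 0.02399604]
```

View pics/top2.png

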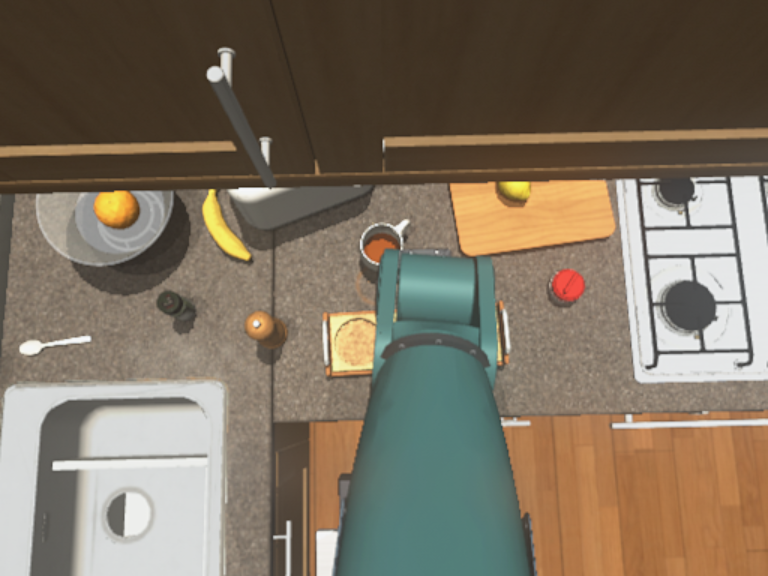

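The mill stands upright where I parked it (262,326), at (.501,.240). The large seat (353,343) is empty. Now I'll grip the honey jar's lid.

```bash
python3 -m inch '[[0,0,-50,0,0,0,1],[0,0,-88,0,0,0,1],[0,0,-90,0,0,0,1],[0,0,-90,0,0,0,1],[0,0,-90,0,0,0,1]]'; python3 -m inch '[[0,0,0,0,0,0,-1],[0,0,0,0,0,0,-1],[0,0,0,0,0,0,-1],[0,0,0,0,0,0,-1],[0,0,0,0,0,0,-1],[0,0,0,0,0,0,-1]]'; python3 -m inch '[[0,0,4,0,0,0,-1],[0,0,8,0,0,0,-1],[0,0,10,0,0,0,-1],[0,0,10,0,0,0,-1],[0,0,10,0,0,0,-1]]'
```

```text
time: 10.5
tool_pos: [0.487, -0.0283, 0.1398]
orientation: [[0.002, 0.003, 1.0], [-0.0, 1.0, -0.003], [-1.0, -0.0, 0.002]]
force: [0.1, 0.1, -0.7]
finger_gap: 0.999
time: 11.25
tool_pos: [0.4865, -0.0284, 0.1386]
orientation: [[0.001, 0.004, 1.0], [-0.0, 1.0, -0.004], [-1.0, -0.0, 0.001]]
force: [2.5, -0.5, 6.0]
finger_gap: 0.714
time: 11.88
tool_pos: [0.4859, -0.0284, 0.1481]
orientation: [[-0.0, 0.004, 1.0], [0.0, 1.0, -0.004], [-1.0, 0.0, -0.0]]
force: [-0.4, 0.6, -4.7]
finger_gap: 0.715
```

```bash
python3 -m inch '[[0,0,6,0,0,0,-1],[-3,40,6,0,0,0,-1],[-7,80,6,0,0,0,-1],[-7,104,6,0,0,0,-1],[-7,104,6,0,0,0,-1],[-7,104,6,0,0,0,-1],[-7,104,-4,0,0,0,-1],[-7,104,-12,0,0,0,-1],[-7,104,-18,0,0,0,-1],[-7,104,-18,0,0,0,-1]]'
```

```text
time: 13.12
tool_pos: [0.4786, 0.0754, 0.1296]
orientation: [[-0.001, 0.004, 1.0], [-0.0, 1.0, -0.004], [-1.0, -0.0, -0.001]]
force: [-0.5, -0.4, -3.7]
finger_gap: 0.714
```

```bash
python3 -m inch '[[0,0,-2,0,0,0,-1],[0,0,-3,0,0,0,-1],[0,0,-4,0,0,0,-1],[0,0,-4,0,0,0,-1],[0,0,-4,0,0,0,-1]]'; python3 -m inch '[[0,0,-1,0,0,0,-1],[0,0,-1,0,0,0,-1]]'
```

```text
time: 13.75
tool_pos: [0.479, 0.0756, 0.1263]
orientation: [[0.0, 0.004, 1.0], [0.0, 1.0, -0.004], [-1.0, 0.0, 0.0]]
force: [0.1, 0.8, -4.3]
finger_gap: 0.714
time: 14.0
tool_pos: [0.4791, 0.0756, 0.1254]
orientation: [[0.0, 0.003, 1.0], [-0.0, 1.0, -0.003], [-1.0, -0.0, 0.0]]
force: [0.4, -0.8, -1.1]
finger_gap: 0.716
```

```bash
python3 -m inch '[[0,0,-1,0,0,0,-1],[0,0,-1,0,0,0,-1]]'; python3 -m inch '[[0,0,0,0,0,0,1],[0,0,0,0,0,0,1],[0,0,0,0,0,0,1],[0,0,0,0,0,0,1],[0,0,50,0,0,0,1],[0,0,80,0,0,0,1],[0,0,80,0,0,0,1]]';
```

```text
time: 14.25
tool_pos: [0.4795, 0.0754, 0.1251]
orientation: [[0.0, 0.003, 1.0], [-0.0, 1.0, -0.003], [-1.0, -0.0, 0.0]]
force: [-3.1, -5.0, 13.3]
finger_gap: 0.715
time: 15.12
tool_pos: [0.4803, 0.0758, 0.2063]
orientation: [[0.004, 0.003, 1.0], [0.0, 1.0, -0.003], [-1.0, 0.0, 0.004]]
force: [-0.1, 0.9, -0.9]
finger_gap: 1.002
```

```bash
python3 -m inch '[[10,-330,10,0,0,0,1],[10,-330,10,0,0,0,1],[10,-330,10,0,0,0,1],[10,-330,10,0,0,0,1],[10,-330,10,0,0,0,1],[10,-330,10,0,0,0,1],[10,-330,10,0,0,0,1],[10,-330,10,0,0,0,1]]'
cat > chk.py <<'E'
from h import *
import sys
im,d=read_camera("top");C=cloud("top",d);np.save("top.npy",C)
cv2.imwrite(sys.argv[1],cv2.resize(im[200:266,200:350,::-1],(800,352),interpolation=cv2.INTER_CUBIC))
q=C.reshape(-1,3)
def rg(n,y0,y1,z0,z1,x0=.42,x1=.55):
    s=q[(q[:,1]>y0)&(q[:,1]<y1)&(q[:,0]>x0)&(q[:,0]<x1)&(q[:,2]>z0)&(q[:,2]<z1)]
    if len(s):
        c,r=cv2.minEnclosingCircle(s[:,:2].astype(np.float32));print(n,len(s),np.round(c,4),round(r,4),"zmed",np.median(s[:,2]).round(4))
rg("lid",.02,.13,.112,.14);rg("salt cap",-.18,-.08,.085,.12);rg("salt cap in S",-.075,.02,.085,.12)
rg("mill in M",-.18,-.08,.145,.17);rg("mill parked",.17,.3,.115,.15)
rg("S floor",-.065,.015,.014,.024,.44,.53);rg("M floor",-.17,-.09,.014,.024,.44,.53)
E
python3 chk.py pics/c3.png
```

```text
time: 16.12
tool_pos: [0.4887, -0.2531, 0.2136]
orientation: [[-0.001, 0.003, 1.0], [0.001, 1.0, -0.003], [-1.0, 0.001, -0.001]]
force: [-1.0, -0.2, 1.5]
finger_gap: 1.003
lid 525 [0.4785 0.0733] 0.0332 zmed 0.1201
salt cap 141 [ 0.4973 -0.1241] 0.017 zmed 0.1048
mill parked 289 [0.5006 0.2395] 0.025 zmed 0.1412
S floor 304 [ 0.4845 -0.0256] 0.028 zmed 0.0194
M floor 237 [ 0.4887 -0.1291] 0.0343 zmed 0.0196
```

View pics/c3.png

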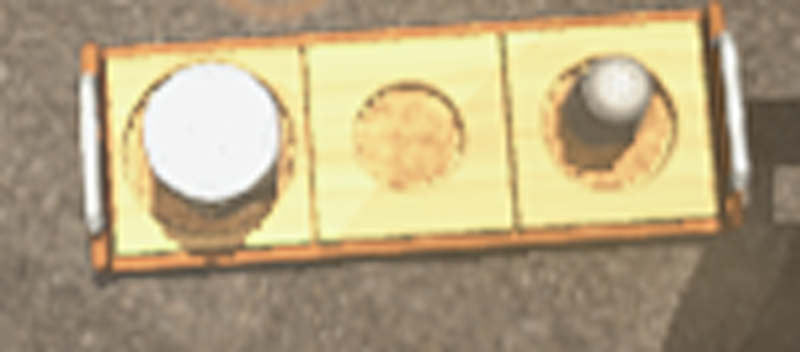

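The honey jar is seated: its lid is at z .120 and it sits about 5 mm from the seat centre. The small seat is empty (410,135 in the crop) and the salt is at (618,88). Next is the salt.

```bash
python3 -m inch '[[8,129,0,0,0,0,1],[8,129,0,0,0,0,1],[8,129,0,0,0,0,1],[8,129,0,0,0,0,1],[8,129,-60,0,0,0,1],[8,129,-110,0,0,0,1],[8,129,-131,0,0,0,1],[8,129,-131,0,0,0,1],[8,129,-131,0,0,0,1]]'; python3 -m inch '[[0,0,0,0,0,0,-1],[0,0,0,0,0,0,-1],[0,0,0,0,0,0,-1],[0,0,0,0,0,0,-1],[0,0,0,0,0,0,-1],[0,0,0,0,0,0,-1],[0,0,0,0,0,0,-1],[0,0,0,0,0,0,-1]]'
```

```text
time: 17.3
tool_pos: [0.4976, -0.1261, 0.0842]
orientation: [[0.001, 0.004, 1.0], [-0.0, 1.0, -0.004], [-1.0, -0.0, 0.001]]
force: [0.3, 0.1, -0.7]
finger_gap: 1.003
time: 18.3
tool_pos: [0.4969, -0.1253, 0.0832]
orientation: [[-0.0, 0.003, 1.0], [0.0, 1.0, -0.003], [-1.0, 0.0, -0.0]]
force: [0.6, -0.6, -0.9]
finger_gap: 0.37
```

```bash
python3 -m inch '[[0,0,10,0,0,0,-1],[0,0,25,0,0,0,-1],[0,0,28,0,0,0,-1],[-6,50,28,0,0,0,-1],[-12,98,28,0,0,0,-1],[-12,98,28,0,0,0,-1],[-12,98,28,0,0,0,-1],[-12,98,16,0,0,0,-1],[-12,98,5,0,0,0,-1],[-12,98,5,0,0,0,-1]]'; python3 -m inch '[[0,0,-2,0,0,0,-1],[0,0,-3,0,0,0,-1],[0,0,-4,0,0,0,-1],[0,0,-4,0,0,0,-1]]'; python3 -m inch '[[0,0,-1,0,0,0,-1],[0,0,-1,0,0,0,-1]]'
```

```text
time: 19.55
tool_pos: [0.4842, -0.0277, 0.0869]
orientation: [[-0.002, 0.004, 1.0], [0.0, 1.0, -0.004], [-1.0, 0.0, -0.002]]
force: [0.2, -0.1, -0.9]
finger_gap: 0.369
time: 20.05
tool_pos: [0.4851, -0.0274, 0.0843]
orientation: [[0.0, 0.003, 1.0], [-0.0, 1.0, -0.003], [-1.0, -0.0, 0.0]]
force: [-0.2, 0.3, -0.5]
finger_gap: 0.37
time: 20.3
tool_pos: [0.485, -0.0274, 0.0832]
orientation: [[0.0, 0.004, 1.0], [0.0, 1.0, -0.004], [-1.0, 0.0, 0.0]]
force: [0.3, -1.0, -1.1]
finger_gap: 0.371
```

```bash
python3 -m inch '[[0,0,-1,0,0,0,-1],[0,0,-1,0,0,0,-1]]'
```

```text
time: 20.55
tool_pos: [0.4855, -0.0274, 0.0829]
orientation: [[0.0, 0.004, 1.0], [0.0, 1.0, -0.004], [-1.0, 0.0, 0.0]]
force: [-4.1, 1.7, 14.4]
finger_gap: 0.369
```

The salt is touching down at the expected height. I'll release it and go back for the mill.

```bash
python3 -m inch '[[0,0,0,0,0,0,1],[0,0,0,0,0,0,1],[0,0,0,0,0,0,1],[0,0,0,0,0,0,1],[0,0,50,0,0,0,1],[0,0,105,0,0,0,1],[0,0,145,0,0,0,1],[0,0,145,0,0,0,1],[0,0,145,0,0,0,1]]'; python3 -m inch '[[15,267,0,0,0,0,1],[15,267,0,0,0,0,1],[15,267,0,0,0,0,1],[15,267,0,0,0,0,1],[15,267,0,0,0,0,1],[15,267,0,0,0,0,1],[15,267,0,0,0,0,1]]'; python3 chk.py pics/c4.png
```

```text
time: 21.68
tool_pos: [0.4845, -0.0273, 0.2265]
orientation: [[-0.001, 0.004, 1.0], [0.0, 1.0, -0.004], [-1.0, 0.0, -0.001]]
force: [-0.1, -0.3, -0.2]
finger_gap: 0.997
time: 22.55
tool_pos: [0.4996, 0.2383, 0.2264]
orientation: [[-0.001, 0.004, 1.0], [-0.001, 1.0, -0.004], [-1.0, -0.001, -0.001]]
force: [-0.4, 0.2, -0.2]
finger_gap: 1.002
lid 527 [0.4787 0.073 ] 0.0334 zmed 0.12
salt cap in S 145 [ 0.4852 -0.0263] 0.0173 zmed 0.1039
mill parked 15 [0.5071 0.219 ] 0.0115 zmed 0.1338
S floor 87 [ 0.4844 -0.0258] 0.0278 zmed 0.0194
M floor 454 [ 0.4888 -0.129 ] 0.0344 zmed 0.0195
```

View pics/c4.png

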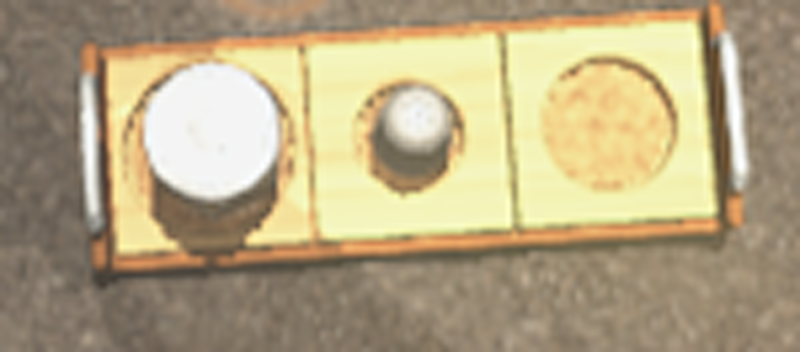

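The salt (415,115) is centred in the small seat, and the medium seat (608,125) is empty. Now I'll grip the mill.

```bash
python3 -m inch '[[0,1,-50,0,0,0,1],[0,1,-102,0,0,0,1],[0,1,-102,0,0,0,1],[0,1,-102,0,0,0,1],[0,1,-102,0,0,0,-1],[0,1,-102,0,0,0,-1],[0,1,-102,0,0,0,-1],[0,1,-102,0,0,0,-1],[0,1,-102,0,0,0,-1],[0,1,-102,0,0,0,-1]]'; python3 -m inch '[[0,0,0,0,0,0,-1],[0,0,0,0,0,0,-1]]';  python3 -m inch '[[0,0,30,0,0,0,-1],[0,0,80,0,0,0,-1],[0,0,140,0,0,0,-1],[0,0,160,0,0,0,-1],[0,0,160,0,0,0,-1],[0,0,160,0,0,0,-1]]'
```

```text
time: 23.85
tool_pos: [0.5003, 0.2407, 0.1254]
orientation: [[0.0, 0.003, 1.0], [0.0, 1.0, -0.003], [-1.0, 0.0, 0.0]]
force: [1.0, 0.0, 1.1]
finger_gap: 0.515
time: 24.1
tool_pos: [0.5002, 0.2407, 0.1254]
orientation: [[0.0, 0.004, 1.0], [0.0, 1.0, -0.004], [-1.0, 0.0, 0.0]]
force: [2.5, -0.9, 2.9]
finger_gap: 0.511
time: 24.85
tool_pos: [0.499, 0.2402, 0.2831]
orientation: [[-0.003, 0.004, 1.0], [-0.001, 1.0, -0.004], [-1.0, -0.001, -0.003]]
force: [0.3, 0.5, -3.0]
finger_gap: 0.512
```

```bash
python3 -m inch '[[-11,-60,0,0,0,0,-1],[-11,-120,0,0,0,0,-1],[-11,-180,0,0,0,0,-1],[-11,-240,0,0,0,0,-1],[-11,-300,0,0,0,0,-1],[-11,-350,0,0,0,0,-1],[-11,-369,0,0,0,0,-1],[-11,-369,0,0,0,0,-1],[-11,-369,0,0,0,0,-1]]'; python3 -m inch '[[0,0,-40,0,0,0,-1],[0,0,-80,0,0,0,-1],[0,0,-110,0,0,0,-1],[0,0,-115,0,0,0,-1],[0,0,-115,0,0,0,-1]]'
```

```text
time: 25.98
tool_pos: [0.4888, -0.1273, 0.2845]
orientation: [[-0.001, 0.003, 1.0], [0.001, 1.0, -0.003], [-1.0, 0.001, -0.001]]
force: [-0.0, 0.3, -1.9]
finger_gap: 0.512
time: 26.6
tool_pos: [0.4894, -0.1278, 0.1708]
orientation: [[0.0, 0.003, 1.0], [0.0, 1.0, -0.003], [-1.0, 0.0, 0.0]]
force: [0.7, 0.4, -1.7]
finger_gap: 0.513
```

```bash
python3 -m inch '[[0,-1,-6,0,0,0,-1],[0,-1,-12,0,0,0,-1],[0,-1,-17,0,0,0,-1],[0,-1,-20,0,0,0,-1],[0,-1,-22,0,0,0,-1],[0,-1,-22,0,0,0,-1]]'; python3 -m inch '[[0,0,-1,0,0,0,-1],[0,0,-2,0,0,0,-1],[0,0,-2,0,0,0,-1]]'
```

```text
time: 27.35
tool_pos: [0.4889, -0.1294, 0.1481]
orientation: [[-0.0, 0.004, 1.0], [0.0, 1.0, -0.004], [-1.0, 0.0, -0.0]]
force: [-0.4, 0.4, -1.5]
finger_gap: 0.511
time: 27.72
tool_pos: [0.489, -0.1294, 0.1462]
orientation: [[-0.0, 0.004, 1.0], [0.0, 1.0, -0.004], [-1.0, 0.0, -0.0]]
force: [0.4, -0.2, -2.5]
finger_gap: 0.513
```

```bash
python3 -m inch '[[0,0,-1,0,0,0,-1],[0,0,-1,0,0,0,-1]]'; python3 -m inch '[[0,0,-1,0,0,0,-1],[0,0,-1,0,0,0,-1]]'
```

```text
time: 27.98
tool_pos: [0.4894, -0.1295, 0.1458]
orientation: [[0.001, 0.004, 1.0], [-0.0, 1.0, -0.004], [-1.0, -0.0, 0.001]]
force: [-0.4, 0.1, 6.8]
finger_gap: 0.509
time: 28.22
tool_pos: [0.49, -0.1297, 0.1456]
orientation: [[0.002, 0.004, 1.0], [-0.0, 1.0, -0.004], [-1.0, -0.0, 0.002]]
force: [-2.8, 1.1, 17.0]
finger_gap: 0.513
```

The mill is on the seat floor. I'll release it, back away and check.

```bash
python3 -m inch '[[0,0,1,0,0,0,1],[0,0,1,0,0,0,1],[0,0,1,0,0,0,1],[0,0,1,0,0,0,1],[0,0,50,0,0,0,1],[0,0,100,0,0,0,1],[0,0,110,0,0,0,1],[0,0,110,0,0,0,1]]'; python3 -m inch '[[0,-200,0,0,0,0,1],[0,-200,0,0,0,0,1],[0,-200,0,0,0,0,1],[0,-200,0,0,0,0,1],[0,-200,0,0,0,0,1],[0,-200,0,0,0,0,1],[0,-200,0,0,0,0,1]]'; python3 chk.py pics/c5.png; python3 - <<'E'
from h import *
im,d=read_camera("top");C=cloud("top",d)
for t in("mug","timer","spice"):
    k=outline_of("top",t)
    if k: q=C[k[0]["pixels"]&(d>0)];print(t,k[0]["p"],np.percentile(q,3,0).round(3),np.percentile(q,97,0).round(3))
E
```

```text
time: 29.22
tool_pos: [0.489, -0.1294, 0.2542]
orientation: [[0.001, 0.004, 1.0], [-0.0, 1.0, -0.004], [-1.0, -0.0, 0.001]]
force: [-0.8, 0.3, -0.4]
finger_gap: 1.001
time: 30.1
tool_pos: [0.4891, -0.3282, 0.2541]
orientation: [[-0.0, 0.002, 1.0], [0.0, 1.0, -0.002], [-1.0, 0.0, -0.0]]
force: [0.4, 0.4, 0.4]
finger_gap: 1.002
lid 524 [0.4788 0.0724] 0.0333 zmed 0.1201
salt cap 12 [ 0.4824 -0.1114] 0.0131 zmed 0.0891
salt cap in S 145 [ 0.4852 -0.0262] 0.0172 zmed 0.1045
mill in M 299 [ 0.4888 -0.1242] 0.0253 zmed 0.1614
S floor 90 [ 0.4841 -0.0254] 0.0279 zmed 0.0194
M floor 80 [ 0.4886 -0.129 ] 0.0342 zmed 0.0197
mug 0.72 [ 0.609 -0.011  0.025] [0.691 0.066 0.085]
timer 0.61 [ 0.547 -0.337  0.004] [ 0.601 -0.282  0.052]
spice 0.73 [0.53  0.384 0.007] [0.567 0.42  0.107]
```

View pics/c5.png

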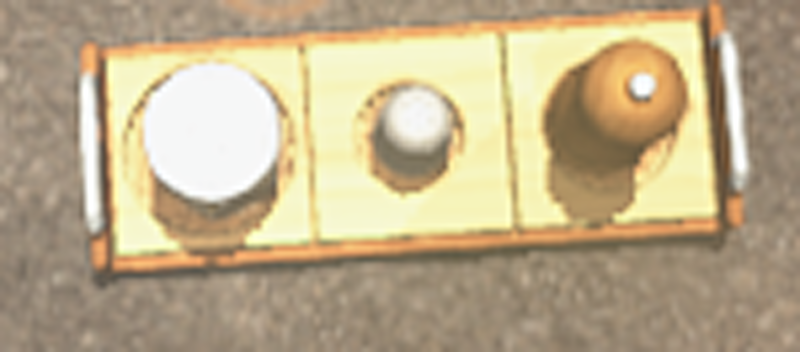

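The mill's head measures 5 mm off the tool's y, so I'll check its height and tilt.

```bash
python3 - <<'E'
from h import *
q=np.load("top.npy").reshape(-1,3); q=q[(abs(q[:,1]+.127)<.05)&(abs(q[:,0]-.489)<.05)]
for a,b in((.172,.2),(.15,.172),(.145,.158),(.136,.15)):
    s=q[(q[:,2]>a)&(q[:,2]<b)]
    print(a,b,len(s),np.median(s,0).round(4),s.min(0).round(4),s.max(0).round(4))
# expected silhouette of an upright mill: head sphere & knob centres in pixels at (.4888,-.129)
for P in((.4888,-.129,.18),(.4888,-.129,.152)): print((w2p("top",P)-[200,200])*[800/150,352/66])
p=pinpoint("top","mill");print([(k["p"],k["xy"],ray("top",k["xy"],.02)) for k in p[:2]], w2p("top",(.4888,-.129,.02)))
E
```

```text
0.172 0.2 20 [ 0.4883 -0.1243  0.1777] [ 0.4834 -0.1302  0.1736] [ 0.4937 -0.1196  0.1808]
0.15 0.172 292 [ 0.4861 -0.1213  0.1619] [ 0.4646 -0.1481  0.1502] [ 0.5121 -0.1011  0.1707]
0.145 0.158 89 [ 0.4817 -0.1173  0.1551] [ 0.4646 -0.1483  0.1453] [ 0.5121 -0.0997  0.158 ]
0.136 0.15 11 [ 0.4695 -0.1205  0.1484] [ 0.4648 -0.1483  0.1447] [ 0.5082 -0.0997  0.1499]
[649.93923195  78.30013813]
[640.86131382  86.43289222]
[(0.66, [309.7, 221.6], array([ 0.49135713, -0.11940573,  0.02      ]))] [313.20913799 222.43466815]
```

```bash
python3 -c "
from workcell import *
print(hand_in(),observe()['time'])"
```

```text
the job is handed in; nothing more can be done
the job is handed in; nothing more can be done
```

All three condiments are in the seats made for them, and I handed the job in at about 30 s of the 115 s allowed. The hand-in reports no verdict, so these are my own checks. I parked the mill on the worktop, moved the honey jar to the large seat and the salt to the small one, then put the mill in the medium seat. I set each one down until the wrist felt contact before letting go.

| Condiment | Offset from seat centre | Limit | Height check |
|---|---|---|---|
| Honey jar | about 5 mm | 15 mm | lid surface at z ≈ 0.120 m, expected 0.122 |
| Salt shaker | about 1 mm | 12 mm | contact at the height it was gripped from in the medium seat (seat floors match) |
| Pepper mill | about 5 mm | 12 mm | knob at the same height as when it stood in the large seat |

- **Bystanders:** the mug, timer and spice jar measure within 1 to 4 mm of where they started, which is about the camera error. The gripper is clear of everything.
- **One disagreement:** the camera puts the mill about 5 mm in y from where the gripper released it. Its knob and head line up, so it is upright. It may have shifted on release, or the camera may be slightly off; either way it is inside the limit, so I left it.

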